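# Close a deli pot in the lidding press

## Robot

A 7-joint arm with a two-finger parallel gripper is mounted at the origin on the work surface. World frame = base frame: x ahead of the robot, y to its left, z up, the work surface at z = 0. Lengths are in m, angles in rad, forces in N, time in s.
With the tool pointing down it reaches from about 0.35 to 0.9 m from the base axis. Payload 19.9 kg.
Tool frame: the origin (TCP) lies at the very end of the fingers, on their centre line; the grasp point (between the pads) lies 19 mm behind it (robot.grip_point_offset is the distance from the TCP to the grasp point, in m); z points along the fingers, y is the line along which they close (so a half turn about z gives the same grasp; the last joint's range is limited). The gripper opens to 85 mm and grips with 20 to 120 N. Pads are 22 mm wide; open, the fingers measure 114 mm over their backs; the gripper's body (76 mm by 85 mm) begins 54 mm behind the grasp point. The pads swing forward as they close: fully open they stand 13 mm farther back than shut.
Start: joints at [-0.042, 0.417, -0.01, 1.614, 0.005, 1.111, -0.053], TCP at [0.625, 0, 0.231] pointing down, gripper open.
Joint ranges: [-2.81, 2.81], [-0.39, 2.02], [-1.27, 1.25], [0.06, 2.57], [-1.19, 4.33], [0.19, 2], [-2.82, 2.82]. Speed limits (rad/s): [1.89, 1.89, 2.39, 2.39, 3.01, 3.01, 3.01].

## Interface

Orientations are given as a rotation vector (axis times angle).
In Python, from bench import robot, viewer, get_t, get_q, get_qvel, get_tau, get_position, get_ee_rot, get_wrist_force, get_torque, get_width, get_finger_force gives the robot as it stands. Calls block until the motion is done:
- robot.reach(position, orientation): joint-space move of the TCP to a pose.
- robot.move_l(position, ori=None, vel=0.15, contact_N=None): straight line of the TCP; ori=None keeps the orientation; vel is the mean speed in m/s. With contact_N (N) it stops when the force on the tool has changed by that much, and returns True; else False.
- robot.move_j(angles): joint-space move.
- robot.move_gripper(opening, effort=None): finger opening in m; effort is the grip in N (None keeps the last); returns when the fingers have stopped.
- robot.pause(seconds).
- robot.solve_ik(position, orientation): joint angles nearest the present ones, or None.
- viewer.capture(name): name is "scene" or "side" or "wrist"; returns a dict with "pixels" (480x640x3 uint8, red, green, blue), "mtx" (3x3 intrinsics, pixels), "position" and "attitude" of the camera in the world. Camera axes: x right, y down, z forward; pixel columns grow to the right and rows downward; lengths in m; the calibration is good to about 2 mm. A picture is of the moment at which its call begins. There is no depth.
A pose or a line that the arm cannot do raises robot.MotionError and nothing moves.
- robot.hand_in(): hands the job in; it is judged then, once.
Readings, each from a call of its own:
- get_t(): time.
- get_q(): joint angles.
- get_qvel(): joint speeds.
- get_tau(): joint torques, N m.
- get_position(): TCP position.
- get_ee_rot(): TCP orientation.
- get_wrist_force(): force on the tool from outside, world axes, zero at the start.
- get_torque(): the same for the moment, N m.
- get_width(): finger opening in m.
- get_finger_force(): force on a finger pad.
Only numpy, scipy, OpenCV 4.12 (cv2) and the standard library are available. Lean on these libraries where they do the work, as an engineer would, in place of code of your own. Each camera call takes 0.05 s, during which the arm holds its last target. There are 200 camera calls.

## Task

Put the yellow-lidded deli pot, whose lid is only resting on it, into the lidding press and slide it right in against the blue backstop. Then press the red pedal down until you feel its stop, lean on it there firmly with about 18 N for a second so that the lid is fully home (never harder than 40 N), and let the pedal come back up. Leave the closed pot standing in the press and do not push the green and blue pots about.

Things in the scene. Friction and masses are not known exactly. Their poses are not given: they have to be found in the camera images.
- pot: loose deli pot with the YELLOW lid: white, round, 61 mm wide, white wall 50 mm tall (grip it there), 0.12 to 0.25 kg. The lid, narrower than the pot, 50 mm wide, 10 mm thick, stands 6 mm proud: its top is 66 mm above the pot's foot (60 mm when home), and a red band shows under it until it is home. Origin: centre of the underside, z up
- pot_lid (a joint): how far the yellow lid has been pushed onto its pot, m: 0 to 0.001 at the start (proud), 0.006 fully home. Takes over 4 N to move, stays where it is pushed
- press: fixed white lidding press, 175 mm tall. Origin: on the table under its nest; x points from the open infeed end, which roughly faces the robot, to the backstop; y to its left. Its bed, 20 mm high, 130 mm wide, spans x = -145 to +55 mm and carries two rails along x, 12 mm high, 70 mm apart inside
- infeed (a point): on the press's bed (z = 20 mm) midway between the rails, 100 mm before the nest along the press's x; open above. Axes as the press
- nest (a point): on the bed (z = 20 mm), centre of the nest, straight below the foot. A pot that touches the blue backstop (25 mm high) behind it stands exactly here. No room for a gripper above: slide the pot in from the infeed with the fingers leaning back. Axes as the press
- green_pot: bystander: like the pot but with a green lid already home, 60 mm tall
- blue_pot: bystander: like the pot but with a blue lid already home, 60 mm tall
- foot: blue foot, 50 mm wide, 10 mm thick; origin: centre of its underside, 94 mm above the table while the pedal is up; it goes down 0.08 m per rad of pedal and is sprung, so the lid is home before the stop is felt. Above it a crosshead (press x -15 to +15, y -75 to +75, z 125 to 155 mm) on two 16 mm posts at y = +-56 mm
- pedal: the press's hinged pedal, a steel arm with the red pad on its free end. Origin: on its hinge, 35 mm above the table. Its z axis is upright while the pedal is up (angle 0) and tilts as it is pressed. It springs back up by itself. Its stop is hidden beneath it and set differently each time, at 0.20 to 0.29 rad
- pedal_pad (a point): red pad on the pedal's free end, right (-y) of the bed, 55 mm (x) by 48 mm (y). The point: centre of its top face, 73 mm above the table and sloping 12 deg while up, its axes are the pedal's. The hinge lies 140 mm from it towards the press's +x. Takes 3 N at first, up to 11 N just before the stop, 28 to 40 mm down; only at the stop, stiff rubber, does it rise further, 8 N per mm
Mind the look-alikes: they are no part of the job. Leave any pink or purple look-alike of the pot alone.

How it is judged:
By the outcome, as a careful person would: the job done as asked, in the order asked, and still so for the second after the job is handed in, with the robot touching nothing.
It also fails if it takes over 69 s, if anything falls off the work surface, if the arm or the gripper's body presses on something with over 40 N, if the wrist force passes 120 N, or if a joint passes its speed limit or range.

## Working session

There is one attempt and no reset: what is moved stays moved. The work goes in short steps, each a Python script; the robot and the scene stay as the last script left them, time stands still between calls to the robot, and variables do not carry over. Pictures are saved under pics/ and viewed, at most 11 in all, crops included, and the job is handed in when it is done.

```bash
mkdir -p pics; ls; python3 - <<'E'
from bench import *
import cv2
for n in ("scene","side"):
    c=viewer.capture(n); cv2.imwrite(f"pics/{n}0.png",c["pixels"][:,:,::-1]); print(n,c["mtx"].tolist(),c["position"],c["attitude"])
print(get_t(),get_ee_rot(),robot.grip_point_offset)
E
```

```text
pics
scene [[592.2833967635875, 0.0, 317.4073655443403], [0.0, 592.2833967635875, 244.5101165901756], [0.0, 0.0, 1.0]] [1.313926   0.14669834 0.75556417] [-1.62285391 -1.86640932  0.82306828]
side [[592.9164094274853, 0.0, 323.96227854991855], [0.0, 592.9164094274853, 235.68692080698568], [0.0, 0.0, 1.0]] [0.06462535 0.81359132 0.90794872] [-0.77822023  2.540113   -1.12834055]
0.1 [-2.22092029e+00 -2.22088226e+00  1.33722183e-03] 0.0187
```

View pics/scene0.png

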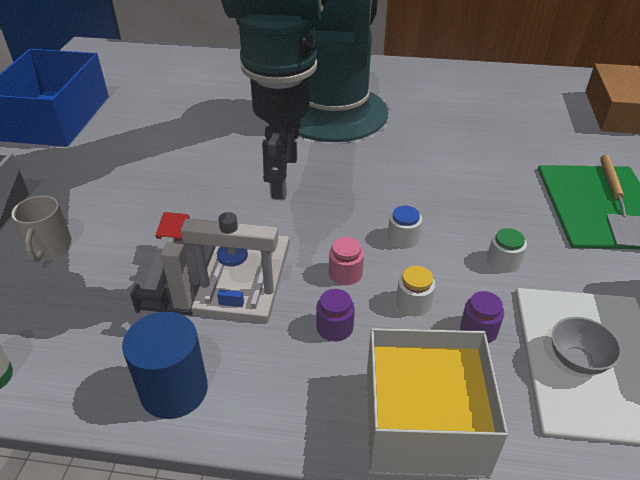

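View pics/side0.png

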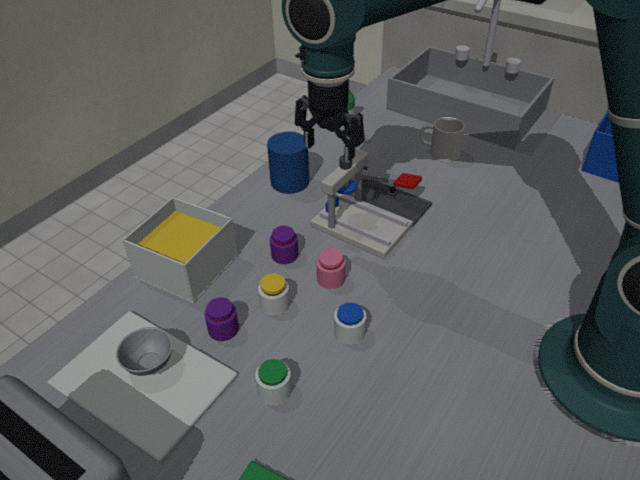

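Candidates in scene/side: the yellow-lidded white pot at (417,290)/(273,290). Look-alikes are pink (346,260), purple (335,315) and (483,316), blue (405,226), green (507,250), and the yellow tray (432,390). I choose the one at (417,290) and check it in a close crop.

```bash
cat > h.py <<'E'
from bench import *
import numpy as np, cv2
from scipy.spatial.transform import Rotation as R
from scipy.optimize import least_squares
def cam(c): return np.array(c["mtx"]),np.array(c["position"]),R.from_rotvec(c["attitude"]).as_matrix()
def proj(c,P):
    K,p,A=cam(c); v=(np.atleast_2d(P)-p)@A@K.T; return v[:,:2]/v[:,2:]
def onz(c,uv,z):
    K,p,A=cam(c); d=A@np.linalg.solve(K,[*uv,1]); return p+d*(z-p[2])/d[2]
def tri(cs,uvs):
    return least_squares(lambda X:np.concatenate([proj(c,X)[0]-u for c,u in zip(cs,uvs)]),[.6,0,.05])
E
python3 - <<'E'
from h import *
s=viewer.capture("scene"); d=viewer.capture("side")
for n,a,b in [("yel",(417,279),(273,284)),("blue",(406,215),(351,314)),("green",(510,239),(273,372)),("pink",(347,247),(331,259)),("purp1",(335,299),(284,236)),("purp2",(485,301),(221,308)),("pad",(173,225),(408,181)),("foot",(232,255),(346,187)),("xheadtop",(229,220),(347,161))]:
    r=tri([s,d],[a,b]); print(n,r.x.round(3),r.cost.round(1))
for n,uv in [("bedL",(291,236)),("bedFar",(266,316))]: print(n,onz(s,uv,.02).round(3))
for n,uv in [("bednear",(386,252)),("bed",(313,224)),("bedR",(432,202))]: print(n,onz(d,uv,.02).round(3))
a=cv2.resize(s["pixels"][200:330,125:305],None,fx=4,fy=4,interpolation=3); cv2.imwrite("pics/a.png",a[:,:,::-1])
b=cv2.resize(d["pixels"][140:260,300:440],None,fx=4,fy=4,interpolation=3)
p=cv2.resize(d["pixels"][265:325,245:305],None,fx=4,fy=4,interpolation=3); p=cv2.copyMakeBorder(p,0,240,0,0,cv2.BORDER_CONSTANT)
cv2.imwrite("pics/b.png",np.hstack([b,p])[:,:,::-1])
E
```

```text
yel [0.616 0.212 0.057] 1.0
blue [0.448 0.19  0.053] 1.1
green [0.49  0.374 0.053] 1.6
pink [0.559 0.091 0.059] 0.2
purp1 [0.683 0.086 0.059] 0.1
purp2 [0.656 0.319 0.062] 0.4
pad [ 0.551 -0.223  0.066] 0.3
foot [ 0.641 -0.09   0.094] 1.0
xheadtop [ 0.638 -0.088  0.167] 1.5
bedL [ 0.501 -0.018  0.02 ]
bedFar [ 0.7   -0.025  0.02 ]
bednear [ 0.494 -0.028  0.02 ]
bed [ 0.68  -0.016  0.02 ]
bedR [ 0.49  -0.239  0.02 ]
```

View pics/a.png

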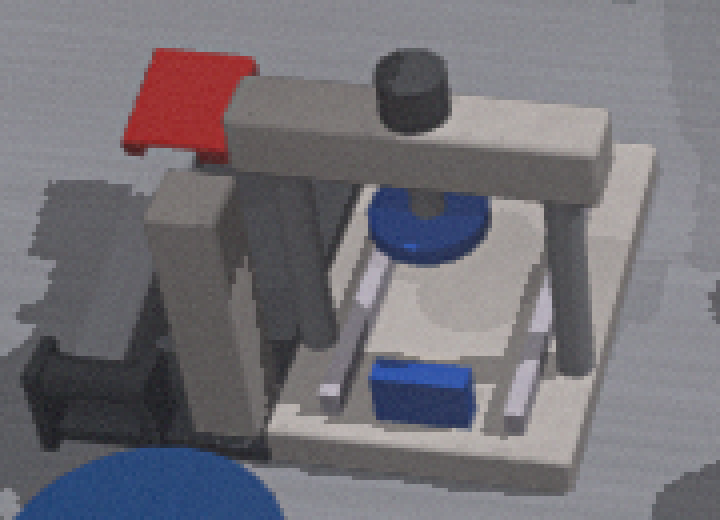

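View pics/b.png

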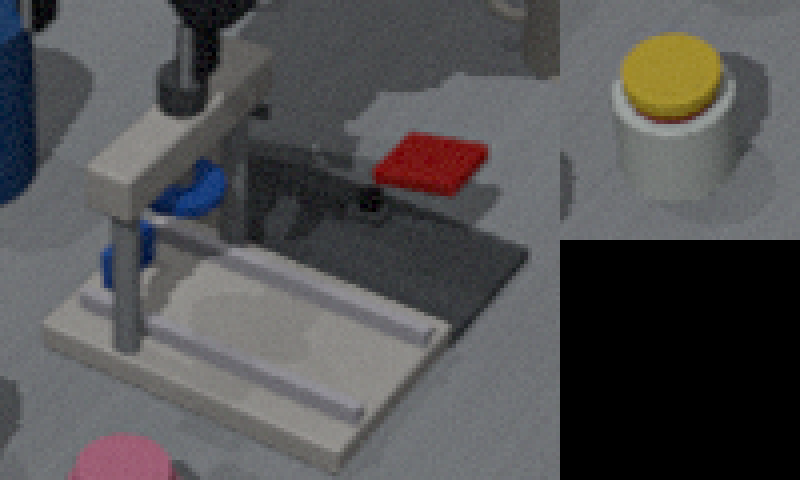

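The crops confirm the choice: a white pot with a proud yellow lid and a red band under it. The press stands with its bed corners visible in both views, at crop a (655,146), (570,466), (270,432) and crop b (336,460), (45,330), (450,325). The red pad is visible too. I'll fit the press pose from these.

```bash
python3 - <<'E'
from h import *
s=viewer.capture("scene"); d=viewer.capture("side")
S=[((655,146),(-.145,.065,.02)),((570,466),(.055,.065,.02)),((270,432),(.055,-.065,.02)),((605,150),(.015,.075,.155)),((610,110),(-.015,.075,.155)),((240,77),(-.015,-.075,.155)),((228,122),(.015,-.075,.155))]
D=[((336,460),(-.145,.065,.02)),((45,330),(.055,.065,.02)),((450,325),(-.145,-.065,.02)),((88,165),(.015,.075,.155)),((128,184),(-.015,.075,.155)),((272,68),(-.015,-.075,.155))]
o=lambda p,ox,oy:np.array(p)/4-.375+[ox,oy]
f=lambda q,P:(R.from_euler('z',q[2]).apply(P)+[q[0],q[1],0])
def res(q): return np.concatenate([proj(c,f(q,[p for _,p in L]))-[o(u,*of) for u,_ in L] for c,L,of in ((s,S,(125,200)),(d,D,(300,140)))])
r=least_squares(lambda q:res(q).ravel(),[.645,-.09,0],loss='soft_l1'); print(r.x); print(res(r.x).round(1).tolist())
q=r.x; pr=lambda n,x:print(n,x.round(4))
pr("foot",proj(s,f(q,[[0,0,.104]]))[0]); pr("backst",f(q,[[-.1,0,.02]])[0])
# pad top corners scene/side
for uvs in [((157,50),(407,134)),((255,60),(375,178)),((125,142),(488,152))]: pass
for c,of in((s,(125,200)),(d,(300,140))):
    h=cv2.cvtColor(c["pixels"],cv2.COLOR_RGB2HSV); m=((h[...,0]<6)|(h[...,0]>174))&(h[...,1]>170)&(h[...,2]>70)
    m=m.astype(np.uint8); x0,y0=of; w=np.zeros_like(m); w[y0:y0+75,x0:x0+140]=m[y0:y0+75,x0:x0+140]; M=cv2.moments(w,True); print("red",M["m00"],M["m10"]/M["m00"],M["m01"]/M["m00"],onz(c,(M["m10"]/M["m00"],M["m01"]/M["m00"]),.071).round(4))
# yellow lid top via hsv
for c in(s,d):
    h=cv2.cvtColor(c["pixels"],cv2.COLOR_RGB2HSV); m=((h[...,0]>18)&(h[...,0]<32)&(h[...,1]>140)).astype(np.uint8)
    n,l,st,ce=cv2.connectedComponentsWithStats(m)
    for i in range(1,n):
        if 150<st[i][4]<2000: print("yel",st[i],ce[i],onz(c,ce[i],.063).round(4))
print(R.from_rotvec(get_ee_rot()).as_matrix().round(2).tolist())
# wrist cam relative to tool
w=viewer.capture("wrist"); K,p,A=cam(w); T=R.from_rotvec(get_ee_rot()).as_matrix(); print(K[0,0],(T.T@(p-get_position())).round(3),(T.T@A).round(2).tolist())
E
```

```text
[ 0.64257924 -0.08631023  0.01182971]
[[0.3, -1.8], [1.6, -1.1], [-1.0, -0.3], [-0.8, 0.3], [1.5, -2.4], [0.6, -2.0], [-2.0, -0.9], [0.2, -1.9], [-2.6, -1.7], [-0.5, -0.7], [-2.7, 0.3], [-0.8, 0.1], [-0.4, -4.7]]
foot [232.4859 250.9641]
backst [ 0.5426 -0.0875  0.02  ]
red 521.0 170.98656429942417 224.49904030710172 [ 0.5565 -0.2233  0.071 ]
red 286.0 407.1188811188811 180.82867132867133 [ 0.55  -0.218  0.071]
yel [403 266  30  25 557] [417.57809695 277.29084381] [0.6199 0.2139 0.063 ]
yel [261 274  24  20 401] [272.53865337 283.57356608] [0.6134 0.2142 0.063 ]
[[-0.0, 1.0, -0.0], [1.0, 0.0, -0.0], [-0.0, -0.0, -1.0]]
342.41324095732233 [ 0.073  0.001 -0.143] [[-0.0, -0.96, -0.28], [1.0, -0.0, 0.0], [-0.0, -0.28, 0.96]]
```

```bash
python3 - <<'E'
from h import *
rv=get_ee_rot()
robot.reach([.53,-.12,.26],rv); robot.pause(.2)
w=viewer.capture("wrist"); np.save("w1.npy",w,allow_pickle=True)
q=[.6426,-.0863,.0118]; f=lambda P:(R.from_euler('z',q[2]).apply(P)+[q[0],q[1],0])
im=w["pixels"][:,:,::-1].copy()
for u in proj(w,f([(-.145,.065,.02),(-.145,-.065,.02),(-.1,0,.02),(-.015,.075,.155),(-.015,-.075,.155)])): cv2.circle(im,tuple(int(a) for a in u),2,(0,0,255),1)
cv2.imwrite("pics/w1.png",im)
robot.reach([.616,.19,.2],rv); robot.pause(.2)
w=viewer.capture("wrist")
h=cv2.cvtColor(w["pixels"],cv2.COLOR_RGB2HSV); m=((h[...,0]>18)&(h[...,0]<32)&(h[...,1]>140)).astype(np.uint8)
n,l,st,ce=cv2.connectedComponentsWithStats(m)
for i in range(1,n):
    if st[i][4]>150: print("yel",st[i],ce[i],onz(w,ce[i],.065).round(4))
cv2.imwrite("pics/w2.png",w["pixels"][:,:,::-1]); print(get_t())
E
```

```text
yel [  540    70   100   203 17783] [593.33009054 173.38626778] [0.8337 0.2342 0.065 ]
yel [ 295  169   59   60 2760] [324.15253623 198.46231884] [0.6173 0.2145 0.065 ]
2.7583
```

View pics/w1.png

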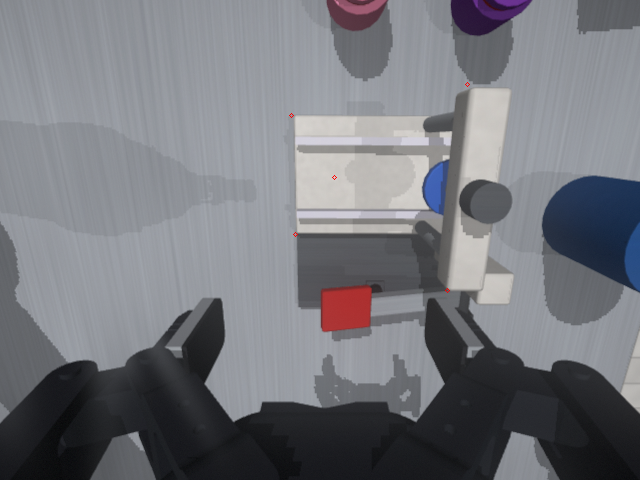

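View pics/w2.png

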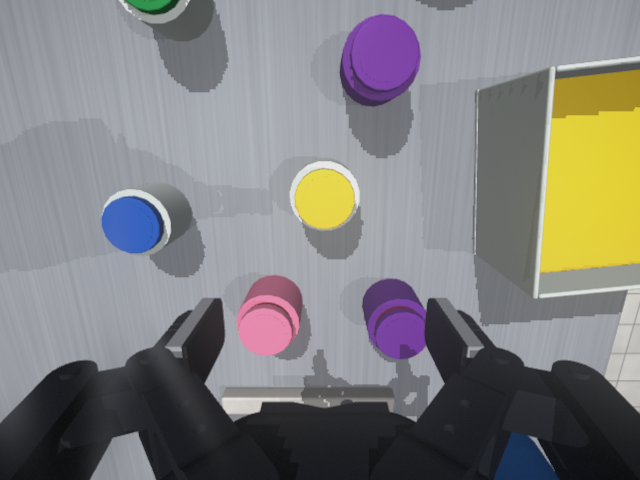

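w1 shows the bed's infeed corners at (294,115) and (296,234), rails ending at (296,140) and (297,214), and the red pad at (346,308). These are within about 3 px of the predicted pose. w2 shows the yellow pot at (324,198), clear of its neighbours, with the tray's side at x≥475 px. Next I'll grasp it.

```bash
python3 - <<'E'
from h import *
rv=get_ee_rot()
w=np.load("w1.npy",allow_pickle=True).item()
for n,u,z in [("c+",(294,115),.02),("c-",(296.5,234),.02),("r+",(296,138),.032),("r-",(297,212),.032),("r+far",(440,140.5),.032),("r-far",(425,213),.032),("xh+",(471,89),.155),("xh-",(447,289),.155)]: print(n,onz(w,u,z).round(4))
h=cv2.cvtColor(w["pixels"],cv2.COLOR_RGB2HSV); m=(((h[...,0]<6)|(h[...,0]>174))&(h[...,1]>170)&(h[...,2]>150)).astype(np.uint8); m[:260]=0
M=cv2.moments(m,True);u=(M["m10"]/M["m00"],M["m01"]/M["m00"]);print("pad",M["m00"],u,onz(w,u,.073).round(4))
print(cv2.boxPoints(cv2.minAreaRect(cv2.findNonZero(m))).tolist())
P=np.array([.6165,.2145])
print(robot.solve_ik([*P,.006],rv) is not None)
robot.reach([*P,.1],rv); robot.move_l([*P,.006],vel=.12)
robot.move_gripper(.03,30); print("w",get_width(),get_finger_force(),get_wrist_force())
robot.move_l([*P,.13],vel=.15); print(get_width(),get_wrist_force(),get_t())
w=viewer.capture("side"); cv2.imwrite("pics/g.png",w["pixels"][120:360,180:500,::-1])
E
```

```text
c+ [ 0.4993 -0.0225  0.02  ]
c- [ 0.499  -0.1526  0.02  ]
r+ [ 0.5018 -0.0458  0.032 ]
r- [ 0.5011 -0.1241  0.032 ]
r+far [ 0.6517 -0.0482  0.032 ]
r-far [ 0.6425 -0.1251  0.032 ]
xh+ [ 0.6293 -0.0144  0.155 ]
xh- [ 0.6282 -0.1601  0.155 ]
pad 1818.0 (345.94169416941696, 308.7035203520352) [ 0.5545 -0.2208  0.073 ]
[[319.8000183105469, 291.60003662109375], [369.8689880371094, 287.4276123046875], [373.0965881347656, 326.15863037109375], [323.0276184082031, 330.3310546875]]
True
w 0.060497359281883274 31.421740651130676 [-0.97271694 -0.08210257  5.56948824]
0.060128197822608226 [-1.2747257   0.21049654 -1.64873193] 5.5083
```

View pics/g.png

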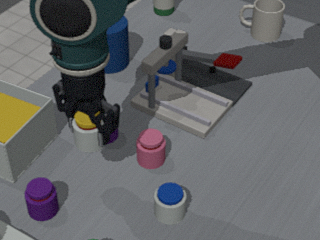

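Gripped (60 mm wide, about 1.7 N of weight), with the lid still on. Next, set it on the infeed.

```bash
python3 - <<'E'
from h import *
rv=get_ee_rot()
robot.move_l([.535,.08,.13],vel=.2); robot.move_l([.540,-.087,.13],vel=.2)
robot.move_l([.540,-.087,.06],vel=.15); hit=robot.move_l([.540,-.087,.0255],vel=.04,contact_N=4); print(hit,get_position(),get_wrist_force())
robot.move_gripper(.08); robot.move_l([.540,-.087,.15],vel=.15); print(get_t())
robot.reach([.50,-.087,.2],rv)
w=viewer.capture("wrist"); cv2.imwrite("pics/p.png",w["pixels"][:,:,::-1])
h=cv2.cvtColor(w["pixels"],cv2.COLOR_RGB2HSV); m=((h[...,0]>18)&(h[...,0]<32)&(h[...,1]>140)).astype(np.uint8)
n,l,st,ce=cv2.connectedComponentsWithStats(m)
for i in range(1,n):
    if st[i][4]>150: print("yel",st[i],ce[i],onz(w,ce[i],.085).round(4))
print(get_q())
for th in (35,45,55):
  for s in (1,-1):
    a=np.radians(th); z=np.array([np.sin(a),0,-np.cos(a)]); x=s*np.array([np.cos(a),0,np.sin(a)]); o=R.from_matrix(np.c_[x,np.cross(z,x),z]).as_rotvec()
    for p in ([.45,-.087,.1],[.45,-.087,.042],[.60,-.087,.042]):
        q=robot.solve_ik(p,o); print(th,s,p,None if q is None else np.round(q,2))
E
```

```text
True [ 0.53965361 -0.08694572  0.026644  ] [-0.25211029 -0.08209171  2.73058321]
10.175
yel [ 344  205   62   61 2985] [374.54204355 234.78693467] [ 0.5401 -0.0868  0.085 ]
[ 0.16720667  0.24626739 -0.06488512  1.93287481  0.02036318  0.96512017
  0.09150486]
35 1 [0.45, -0.087, 0.1] [ 1.18  0.36 -1.06  2.51  2.33  0.23  2.67]
35 1 [0.45, -0.087, 0.042] [ 1.02  0.56 -0.9   2.53  2.56  0.43  2.52]
35 1 [0.6, -0.087, 0.042] [ 0.6   0.58 -0.54  2.21  2.44  0.25  2.53]
35 -1 [0.45, -0.087, 0.1] [ 1.18  0.36 -1.06  2.51  2.33  0.23 -0.47]
35 -1 [0.45, -0.087, 0.042] [ 1.09  0.6  -0.98  2.52  2.47  0.46 -0.5 ]
35 -1 [0.6, -0.087, 0.042] [ 0.7   0.61 -0.66  2.21  2.28  0.29 -0.41]
45 1 [0.45, -0.087, 0.1] None
45 1 [0.45, -0.087, 0.042] None
45 1 [0.6, -0.087, 0.042] [ 0.93  0.79 -0.9   2.29  2.61  0.58  2.59]
45 -1 [0.45, -0.087, 0.1] None
45 -1 [0.45, -0.087, 0.042] None
45 -1 [0.6, -0.087, 0.042] [ 0.84  0.73 -0.79  2.29  2.71  0.54 -0.71]
55 1 [0.45, -0.087, 0.1] None
55 1 [0.45, -0.087, 0.042] None
55 1 [0.6, -0.087, 0.042] [ 1.12  1.09 -1.09  2.35  2.8   0.86  2.74]
55 -1 [0.45, -0.087, 0.1] None
55 -1 [0.45, -0.087, 0.042] None
55 -1 [0.6, -0.087, 0.042] [ 0.8   0.8  -0.7   2.36  3.04  0.8  -0.96]
```

View pics/p.png

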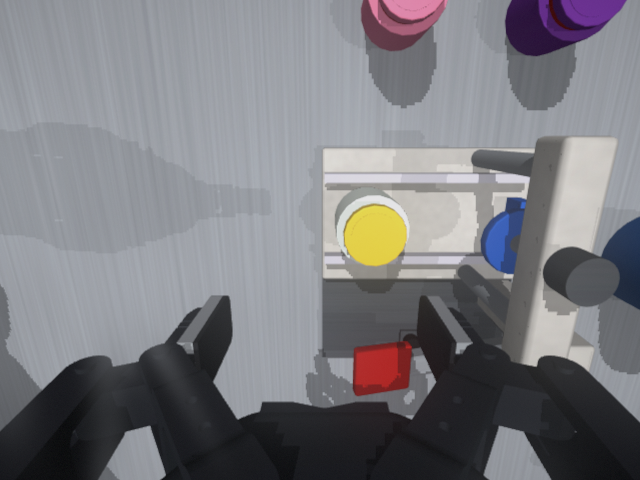

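The pot stands between the rails at (.540,-.087), centred. Next I'll check for a workable lean for the push.

```bash
cat >> h.py <<'E'
def lean(th,s):
    a=np.radians(th); z=np.array([np.sin(a),0,-np.cos(a)]); x=s*np.array([np.cos(a),0,np.sin(a)]); return R.from_matrix(np.c_[x,np.cross(z,x),z]).as_rotvec()
E
python3 - <<'E'
from h import *
for th in (20,25,30):
  for s in (1,-1):
    print(th,s,*[None if (q:=robot.solve_ik(p,lean(th,s))) is None else np.round(q,2) for p in ([.475,-.087,.12],[.475,-.087,.042],[.60,-.087,.042])])
E
```

```text
20 1 [ 0.03  0.19  0.13  2.31 -0.25  0.32 -1.19] [-0.15  0.39  0.34  2.35 -1.16  0.19 -0.3 ] [ 0.02  0.52  0.11  2.06 -0.4   0.24 -1.09]
20 -1 [ 0.46  0.2  -0.34  2.29  0.06  0.31  1.66] [ 0.8   0.47 -0.74  2.32  1.18  0.27  0.62] [ 0.35  0.53 -0.29  2.05  0.41  0.25  1.32]
25 1 [ 0.09  0.17  0.08  2.36 -0.43  0.2  -1.  ] None [ 0.59  0.57 -0.56  2.1   1.17  0.24 -2.51]
25 -1 [ 1.13  0.33 -1.07  2.33  0.86  0.3   0.93] [ 1.1   0.64 -1.08  2.37  1.67  0.46  0.24] [ 0.59  0.57 -0.56  2.1   1.17  0.24  0.63]
30 1 [ 1.18  0.33 -1.1   2.39  1.28  0.21 -2.6 ] [ 0.82  0.48 -0.72  2.43  2.35  0.26  2.64] None
30 -1 [ 1.18  0.33 -1.1   2.39  1.28  0.21  0.54] [ 1.12  0.66 -1.08  2.42  2.    0.46 -0.05] [ 0.87  0.71 -0.9   2.15  1.73  0.42  0.2 ]
```

```bash
python3 - <<'E'
from h import *
rv=get_ee_rot()
robot.move_gripper(0); robot.move_l([.5,-.087,.3],vel=.2)
o=lean(35,-1)
q0=np.array(get_q()); q1=robot.solve_ik([.46,-.087,.25],o); print(np.round(q1,2))
for k in (.25,.5,.75,1):
    robot.move_j(list(q0+k*(q1-q0))); p=get_position(); print(p.round(3))
    if p[2]<.19 or p[0]>.58: break
print(get_t())
for p in ([.46,-.087,.12],[.475,-.087,.042],[.6,-.087,.042]): 
    q=robot.solve_ik(p,o); print(None if q is None else np.round(q,2))
E
```

```text
[-0.16 -0.19  0.32  2.39 -0.12  0.33  1.85]
[ 0.495 -0.084  0.282]
[ 0.488 -0.083  0.269]
[ 0.477 -0.085  0.259]
[ 0.461 -0.087  0.251]
14.0417
[-0.14  0.15  0.36  2.51  4.11  0.2  -2.38]
[ 1.14  0.7  -1.08  2.47  2.28  0.52 -0.28]
[ 1.02  0.85 -1.08  2.2   2.    0.57  0.06]
```

```bash
python3 - <<'E'
from h import *
q0=np.array(get_q()); q1=np.array([1.18,.36,-1.06,2.51,2.33,.23,-.47])
for k in (.2,.4,.6,.8,1):
    robot.move_j(list(q0+k*(q1-q0))); p=get_position(); a=R.from_rotvec(get_ee_rot()).as_matrix()[:,2]; print(p.round(3),a.round(2),get_wrist_force().round(1))
    if p[2]<.09 or p[0]>.52: break
print(get_t())
o=lean(35,-1)
for p in ([.46,-.087,.1],[.47,-.087,.042],[.6,-.087,.042]): 
    q=robot.solve_ik(p,o); print(None if q is None else np.round(q,2))
E
```

```text
[ 0.439 -0.132  0.2  ] [ 0.47 -0.18 -0.87] [-0.1 -0.1  0.4]
[ 0.428 -0.159  0.158] [ 0.42 -0.27 -0.87] [ 0.1 -0.4 -0.5]
[ 0.428 -0.16   0.122] [ 0.43 -0.27 -0.86] [ 0.3 -0.1  0.2]
[ 0.437 -0.132  0.098] [ 0.49 -0.16 -0.86] [ 0.2 -0.4 -0.5]
[ 0.449 -0.084  0.099] [ 0.57  0.   -0.82] [ 0.   0.3 -0.3]
16.8333
[ 1.14  0.36 -1.02  2.49  2.31  0.23 -0.45]
[ 1.07  0.62 -0.98  2.48  2.4   0.46 -0.44]
[ 0.71  0.62 -0.68  2.21  2.26  0.3  -0.39]
```

```bash
python3 - <<'E'
from h import *
o=lean(35,-1)
robot.reach([.46,-.087,.1],o); robot.move_l([.462,-.087,.045],o,vel=.1)
print(robot.move_l([.59,-.087,.045],vel=.06,contact_N=7),get_position().round(4),get_wrist_force().round(1))
hit=robot.move_l([.62,-.087,.045],vel=.02,contact_N=5); p=get_position(); print(hit,p.round(4),get_wrist_force().round(1),get_t())
for n in("side","scene"):
    w=viewer.capture(n); 
    if n=="side": a=cv2.resize(w["pixels"][120:260,290:440],None,fx=2.6,fy=2.6)
    else: b=cv2.resize(w["pixels"][200:340,150:300],None,fx=2.6,fy=2.6)
cv2.imwrite("pics/n.png",np.hstack([a,b])[:,:,::-1])
E
```

```text
False [ 0.5899 -0.087   0.045 ] [-1.   0.5 -0.5]
True [ 0.6046 -0.0869  0.0443] [-1.9 -0.9  1.9] 20.9167
```

View pics/n.png

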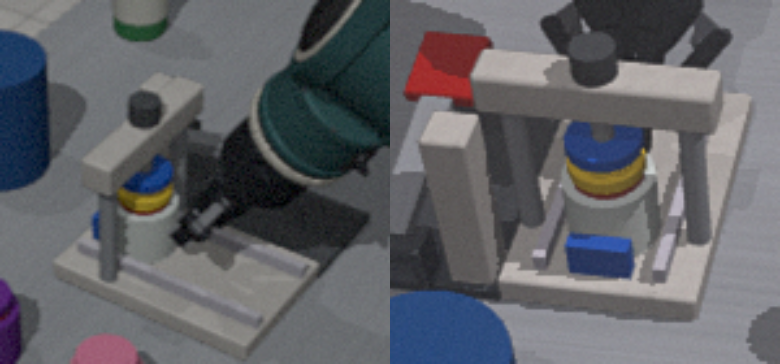

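The pot is under the foot with the lid aligned (side crop about (148,225)), and contact came where expected. One firmer nudge will confirm the backstop, then I'll go to the pedal.

```bash
python3 - <<'E'
from h import *
o=lean(35,-1)
p=get_position()
print(robot.move_l([.625,-.087,.045],vel=.02,contact_N=10),get_position().round(4),get_wrist_force().round(1))
robot.move_l([.47,-.087,.045],vel=.15); robot.move_l([.46,-.087,.1],vel=.12)
print(get_position().round(4),get_t())
# pedal options
PAD=np.array([.5545,-.2208])
for nm,oo in [("lean35",o),("lean25",lean(25,-1)),("lean15",lean(15,-1)),("vert",R.from_matrix(np.array([[0,1,0],[1,0,0],[0,0,-1.]])).as_rotvec()),("vertY",lean(0,-1))]:
    print(nm,*[None if (q:=robot.solve_ik([*PAD,z],oo)) is None else np.round(q,2) for z in (.13,.04)])
E
```

```text
True [ 0.6046 -0.0868  0.0438] [-2.3  0.3  2.5]
[ 0.4603 -0.0872  0.1   ] 22.975
lean35 [ 1.36  0.59 -1.09  2.16  1.19  0.25  0.96] [ 1.2   0.73 -0.89  2.19  2.06  0.24  0.17]
lean25 [ 1.29  0.59 -1.08  2.06  0.83  0.48  1.27] [ 1.1   0.68 -0.84  2.09  1.15  0.32  0.99]
lean15 [ 1.21  0.64 -1.08  1.94  0.75  0.74  1.33] [ 1.2   0.85 -1.09  1.98  1.11  0.72  1.07]
vert [ 0.79  0.56 -0.62  1.76  0.39  0.95  0.02] [ 0.65  0.65 -0.43  1.8   0.37  0.77  0.03]
vertY [ 1.09  0.75 -1.09  1.75  0.74  1.11  1.33] [ 1.08  0.93 -1.09  1.79  0.95  1.06  1.19]
```

```bash
python3 - <<'E'
from h import *
v=R.from_matrix(np.array([[0,1,0],[1,0,0],[0,0,-1.]])).as_rotvec()
robot.reach([.45,-.2,.18],v); print(get_position().round(3),get_t())
robot.reach([.5545,-.2208,.11],v); robot.pause(.3)
F=lambda n=6:np.mean([(get_wrist_force(),robot.pause(.02))[0] for _ in range(n)],0)
b=F(); print("base",b.round(2),np.round(get_q(),2))
print(robot.move_l([.5545,-.2208,.06],vel=.04,contact_N=2),get_position().round(4),F().round(1))
z0=get_position()[2]
hit=robot.move_l([.5545-.006,-.2208,z0-.045],vel=.02,contact_N=11.5); p=get_position(); f=F(); print(hit,p.round(4),f.round(1),get_t())
k=0
while hit and f[2]-b[2]<17.3 and k<25:
    d=min(.0004,max(.0001,(18-(f[2]-b[2]))/8000*.7)); p=p-[0,0,d]; robot.move_l(p,vel=.01); f=F(4); k+=1; print(round(d*1e3,2),get_position()[2].round(4),(f-b).round(1),round(get_t(),2))
E
```

```text
[ 0.45  -0.2    0.179] 24.775
base [0.2  0.06 0.13] [ 0.86  0.61 -0.72  1.77  0.49  0.95 -0.06]
True [ 0.554  -0.2207  0.0709] [ 1.  -0.7  2.5]
True [ 0.5506 -0.2208  0.0431] [-4.9  0.6 16.4] 28.25
0.15 0.0433 [-6.3  1.3 15.4] 28.57
0.23 0.0431 [-6.8  1.3 16.4] 28.88
0.14 0.043 [-7.   1.5 17.3] 29.2
```

```bash
python3 - <<'E'
from h import *
p=get_position(); robot.move_l(p-[0,0,.0001],vel=.01)
L=[]
for _ in range(14): robot.pause(.1); L.append(get_wrist_force()[2].round(1))
print(L,get_position().round(4),get_t())
p=get_position(); robot.move_l([p[0]+.004,p[1],.08],vel=.03); robot.move_l([.55,-.2208,.13],vel=.1)
v=get_ee_rot(); robot.reach([.45,-.2,.22],v); robot.pause(.3); print(get_t(),get_wrist_force().round(1))
for n in("side","scene"):
    w=viewer.capture(n); 
    if n=="side": a=cv2.resize(w["pixels"][120:260,290:440],None,fx=2.6,fy=2.6,interpolation=3)
    else: b=cv2.resize(w["pixels"][200:340,150:300],None,fx=2.6,fy=2.6,interpolation=3)
cv2.imwrite("pics/z.png",np.hstack([a,b])[:,:,::-1])
E
```

```text
[np.float64(15.0), np.float64(14.4), np.float64(15.5), np.float64(15.3), np.float64(16.3), np.float64(15.3), np.float64(16.1), np.float64(15.0), np.float64(15.4), np.float64(16.1), np.float64(15.8), np.float64(15.0), np.float64(14.7), np.float64(15.4)] [ 0.5506 -0.2208  0.0433] 30.85
33.7917 [-0.9  0.9  0.1]
```

View pics/z.png

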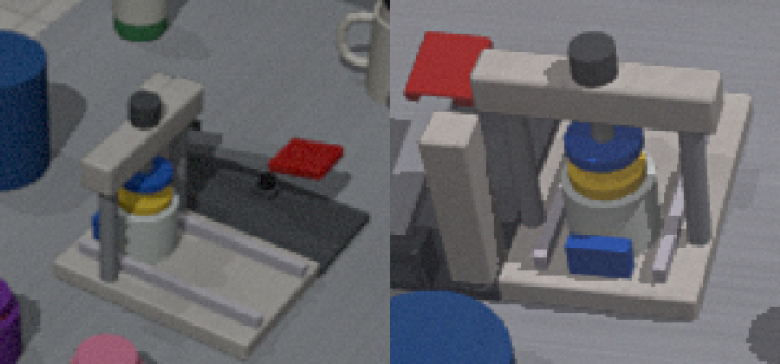

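The red band is gone, the lid is home, and the pedal is up. The hold averaged only about 15.5 N vertically, because I retargeted from the sagged position. I'll press again and hold a proper 18 N.

```bash
python3 - <<'E'
from h import *
v=get_ee_rot()
robot.reach([.5545,-.2208,.10],v); robot.pause(.3)
F=lambda n=4:np.mean([(get_wrist_force(),robot.pause(.02))[0] for _ in range(n)],0)
b=F(6); robot.move_l([.5545,-.2208,.074],vel=.06)
c=np.array([.5465,-.2208,.0432]); hit=robot.move_l(c,vel=.025,contact_N=15); f=F()-b; print(hit,get_position().round(4),f.round(1))
if hit: c=get_position()
L=[]; t0=None
for k in range(60):
    e=17.8-f[2]
    if abs(e)>.7: c=c-[0,0,np.clip(e/8000*.5,-.0003,.0003)]; robot.move_l(c,vel=.01)
    f=F(4)-b; L.append((round(get_t(),2),f[0].round(1),f[2].round(1)))
    if t0 is None and abs(17.8-f[2])<1.2: t0=get_t()
    if t0 and get_t()-t0>1.7: break
print([tuple(map(float,x)) for x in L])
p=get_position(); robot.move_l([.5545,-.2208,.08],vel=.04); robot.move_l([.55,-.2208,.13],vel=.1)
robot.reach([.45,-.2,.22],v); robot.pause(.3); print(get_t(),get_wrist_force().round(1))
w=viewer.capture("scene"); cv2.imwrite("pics/y.png",w["pixels"][...,::-1])
E
```

```text
False [ 0.5475 -0.2209  0.0438] [ 4.   0.3 10.1]
[(37.37, 3.0, 11.9), (37.68, 2.2, 13.8), (38.0, 1.8, 15.1), (38.32, 1.2, 16.0), (38.63, 1.1, 16.8), (38.95, 1.0, 16.9), (39.27, 1.2, 17.2), (39.33, 1.0, 17.0), (39.65, 1.1, 17.3), (39.72, 1.0, 17.5), (39.78, 0.5, 17.8), (39.85, 1.0, 17.6), (39.92, 0.9, 17.5), (39.98, 0.6, 17.7), (40.05, 0.7, 17.6), (40.12, 0.9, 17.5), (40.18, 0.9, 17.6), (40.25, 0.5, 17.2), (40.32, 1.1, 18.0), (40.38, 1.3, 17.6)]
43.0583 [-0.5 -0.1 -0.1]
```

View pics/y.png

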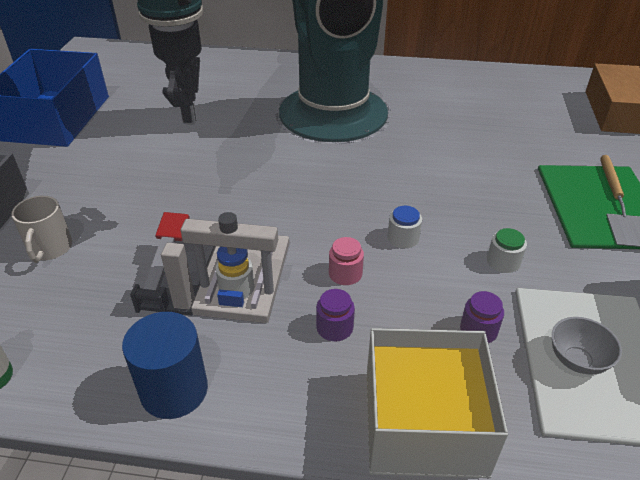

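The closed pot stands in the nest at (233,270), the pedal is up at (173,225), the bystander pots are unmoved, and the arm is clear.

```bash
python3 -c "
from bench import robot
print(robot.hand_in())"
```

```text
the job is handed in; nothing more can be done
None
```

The yellow-lidded pot stands closed in the press, slid in until it stopped firmly where the blue backstop should be. I pressed the pedal twice, since the first hold averaged only about 15.5 N; the second held 17–18 N at the stop for over a second. The pedal is back up, the green and blue pots are unmoved, and I handed the job in at about 43 s.

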